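# Complete two compressor repair kits

## Task

Complete both compressor repair kits: the blue tray and the green tray must each end up with one bracket, one cover and one shaft, each part standing upright on the floor of a compartment of its own. Each tray already holds one part: leave that part where it is, do not give the tray a second of that kind, and fetch only what it lacks from the parts lying on the cardboard. Do not disturb the tape roll or the battery charger.

Things in the scene. Friction and masses are not known exactly. Their poses are not given: they have to be found in the camera images.
- tray_blue: Blue kit tray, fixed: 82 mm along its x by 238 mm along its y, walls 4 mm thick, 14 mm high; two cross walls make a row of three compartments, each 74 x 74 mm inside, centred at y = -78, 0, +78 mm. Thin floor: parts in it stand at bench level (z = 0). Origin: tray centre at bench level, z up. At the start one compartment holds a part
- tray_green: Green kit tray, fixed: 82 mm along its x by 238 mm along its y, walls 4 mm thick, 14 mm high; two cross walls make a row of three compartments, each 74 x 74 mm inside, centred at y = -78, 0, +78 mm. Thin floor: parts in it stand at bench level (z = 0). Origin: tray centre at bench level, z up. At the start one compartment holds a part
- bracket_a: steel bearing bracket, 0.16 kg: foot 50 (x) x 36 (y) x 8 mm high with a centred upright lug 10 mm thick (x), 36 mm wide (y), reaching to 44 mm height; dark bore. Origin: centre of the underside, z up. Grip the lug across x. Two alike (a, b), either fits either tray; starts upright, on the bench or already in a tray
- cover_a: red round cover, 0.10 kg: disc 56 mm diameter, 10 mm high, with a centred round boss 28 mm diameter reaching to 42 mm height. Origin: centre of the underside, z up. Grip the boss. Two alike (a, b), either fits either tray; starts upright, on the bench or already in a tray
- shaft_a: brass flanged stub shaft on its flange, 0.18 kg: flange 40 mm diameter, 10 mm high, shaft 20 mm diameter reaching to 55 mm height. Origin: centre of the underside, z up. Grip the shaft. Two alike (a, b), either fits either tray; starts upright, on the bench or already in a tray
- bracket_b: steel bearing bracket, 0.16 kg: foot 50 (x) x 36 (y) x 8 mm high with a centred upright lug 10 mm thick (x), 36 mm wide (y), reaching to 44 mm height; dark bore. Origin: centre of the underside, z up. Grip the lug across x. Two alike (a, b), either fits either tray; starts upright, on the bench or already in a tray
- cover_b: red round cover, 0.10 kg: disc 56 mm diameter, 10 mm high, with a centred round boss 28 mm diameter reaching to 42 mm height. Origin: centre of the underside, z up. Grip the boss. Two alike (a, b), either fits either tray; starts upright, on the bench or already in a tray
- shaft_b: brass flanged stub shaft on its flange, 0.18 kg: flange 40 mm diameter, 10 mm high, shaft 20 mm diameter reaching to 55 mm height. Origin: centre of the underside, z up. Grip the shaft. Two alike (a, b), either fits either tray; starts upright, on the bench or already in a tray
- tape: bystander: roll of white tape lying flat, a ring 90 mm outside, 74 mm inside diameter, 25 mm high; loose; origin: centre of the underside
- charger: bystander: black battery charger, 120 (x) x 85 (y) mm, with a grey battery on it, 60 mm high in all; loose, 0.7 kg; origin: centre of the underside
There are look-alikes about, which are no part of the job. Leave any pink look-alike of the bracket_a alone. Leave any pink or turquoise look-alike of the cover_b alone.

How it is judged:
By the outcome, as a careful person would: the job done as asked, in the order asked, and still so for the second after the job is handed in, with the robot touching nothing.
It also fails if it takes over 102 s, if anything falls off the work surface, if the arm or the gripper's body presses on something with over 40 N, if the wrist force passes 120 N, or if a joint passes its speed limit or range.

## Robot

A 6-joint arm with a two-finger parallel gripper is mounted at the origin on the work surface. World frame = base frame: x ahead of the robot, y to its left, z up, the work surface at z = 0. Lengths are in m, angles in degrees, forces in N, time in s.
With the tool pointing down it reaches from about 0.325 to 0.85 m from the base axis. Payload 15.5 kg.
Tool frame: the origin (TCP) lies midway between the tips of the shut fingers; the grasp point (between the pads) lies 19 mm behind it; y points along the fingers, x is the direction in which the jaws open and shut, and the axes are right-handed (so a half turn about y gives the same grasp; the last joint's range is limited). The gripper opens to 91 mm and grips with 3 to 60 N. Pads are 32 mm wide; open, the fingers measure 118 mm over their backs; the gripper's body (76 mm by 178 mm) begins 60 mm behind the grasp point.
Start: joints at [-76.175, 28.281, 77.091, -0, 74.628, -5.472], TCP at [0.207, -0.59, 0.214] pointing down, gripper open.
Joint ranges: [-166.48, 166.48], [-47.26, 123.95], [12.59, 153.08], [-70.14, 250.14], [6.76, 159.57], [-176.63, 176.63]. Speed limits (degrees/s): [108.29, 108.29, 147.25, 172.46, 172.46, 172.46].

## Interface

Orientations are given as a 3x3 rotation matrix whose columns are the frame's x, y, z axes.
In Python, from bench import ctrl gives the robot as it stands. The module is installed in compiled form; this text tells all that it offers. Calls block until the motion is done:
- ctrl.goto(position, orientation): joint-space move of the TCP to a pose.
- ctrl.move_l(position, vel=0.15, ori=None, contact_N=None): straight line of the TCP; ori=None keeps the orientation; vel is the mean speed in m/s. With contact_N (N) it stops when the force on the tool has changed by that much, and returns True; else False.
- ctrl.movej(angles): joint-space move.
- ctrl.command_gripper(opening): opening from 0.0 (shut) to 1.0 (fully open); the grip force is fixed at half the most; returns when the fingers have stopped.
- ctrl.sleep(seconds).
- ctrl.ik(position, orientation): joint angles nearest the present ones, or None.
- ctrl.read_camera(name): name is "scene" or "top"; returns the picture (400x640x3 uint8, blue, green, red); there is no depth.
- ctrl.camera_params(name): a dict with "fx", "fy", "cx", "cy" (pixels), "pose" (4x4, takes a point from camera to world coordinates). Camera axes: x right, y up, looking along -z (the intrinsics and any distortion apply to the point x, -y, -z); pixel columns grow to the right and rows downward; lengths in m; the calibration is good to about 2 mm. A picture is of the moment at which its call begins. camera_params takes no time and is no camera call.
A pose or a line that the arm cannot do raises ctrl.MotionError and nothing moves.
- ctrl.sign_off(): hands the job in, once; it reports no verdict.
Readings, each from a call of its own:
- ctrl.current_t(): time.
- ctrl.current_q(): joint angles.
- ctrl.current_dq(): joint speeds.
- ctrl.current_effort(): joint torques, N m.
- ctrl.current_tool_pos(): TCP position.
- ctrl.current_eef_rot(): TCP orientation.
- ctrl.current_contact_force(): force on the tool from outside, world axes, zero at the start.
- ctrl.current_wrist_torque(): the same for the moment, N m.
- ctrl.current_grip_width(): opening from 0.0 (shut) to 1.0 (fully open).
Only numpy, scipy, OpenCV 4.12 (cv2) and the standard library are available. Lean on these libraries where they do the work, as an engineer would, in place of code of your own. Each camera call takes 0.05 s, during which the arm holds its last target. There are 200 camera calls.

## Working session

There is one attempt and no reset: what is moved stays moved. The work goes in short steps, each a Python script; the robot and the scene stay as the last script left them, time stands still between calls to the robot, and variables do not carry over. Pictures are saved under pics/ and viewed, on a budget of 14 in all, crops included, one or two more only if the job needs it, and the job is handed in when it is done.

```bash
mkdir -p pics; python3 - <<'E'
from bench import ctrl
import cv2,numpy as np
for n in("top","scene"):
    im=ctrl.read_camera(n); cv2.imwrite(f"pics/{n}0.png",im)
    p=ctrl.camera_params(n); print(n,{k:(np.round(v,4).tolist() if k=="pose" else v) for k,v in p.items()})
print(ctrl.current_eef_rot(),ctrl.current_t())
E
```

```text
top {'fx': 424.64632070556587, 'fy': 424.64632070556587, 'cx': 317.9602590029927, 'cy': 195.69630818472123, 'pose': [[0.0198, 0.9856, -0.1677, 0.3289], [-0.9998, 0.019, -0.0063, -0.0235], [-0.003, 0.1678, 0.9858, 1.131], [0.0, 0.0, 0.0, 1.0]]}
scene {'fx': 452.2444990602326, 'fy': 452.2444990602326, 'cx': 314.6544040935576, 'cy': 200.69330817613294, 'pose': [[-0.7431, -0.5007, 0.4439, 1.1159], [0.6691, -0.5642, 0.4837, 0.6358], [0.0083, 0.6565, 0.7543, 1.0384], [0.0, 0.0, 0.0, 1.0]]}
[[ 3.30473438e-01 -2.38243913e-04  9.43815263e-01]
 [-9.43814663e-01  1.07149074e-03  3.30473499e-01]
 [-1.09002261e-03 -9.99999398e-01  1.29241128e-04]] 0.1
```

View pics/top0.png

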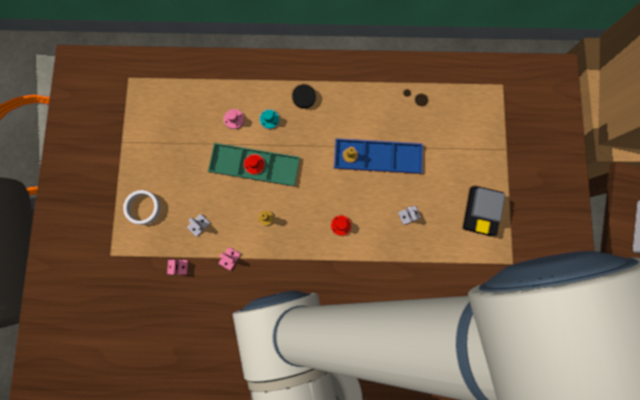

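View pics/scene0.png

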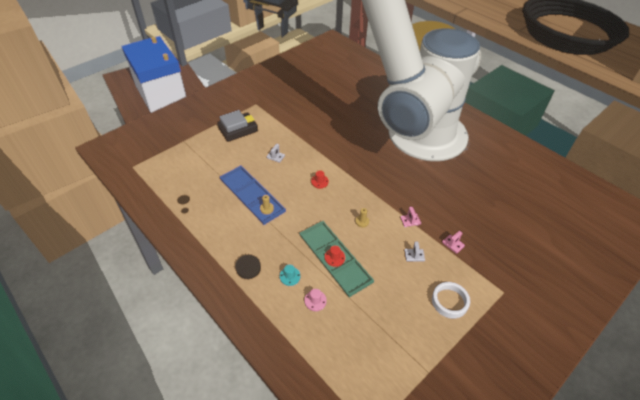

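Top view: the blue tray at (379,156) holds a shaft in its left compartment; the green tray at (254,165) holds a red cover in the centre one. So blue lacks a bracket and a cover, and green lacks a bracket and a shaft.

Candidates (top view):
- **Brackets:** grey (199,225) and grey (409,215) match. Pink (178,267) and (230,259) are look-alikes.
- **Covers:** red (341,226) matches. Pink (234,119) and turquoise (269,119) are look-alikes; red (254,164) is already in the green tray.
- **Shafts:** brass (266,217) matches; brass (350,155) is already in the blue tray.

```bash
cat > h.py <<'E'
import cv2,numpy as np
from bench import ctrl
def ray(n,uv):
    p=ctrl.camera_params(n);P=p["pose"]
    d=P[:3,:3]@np.array([(uv[0]-p["cx"])/p["fx"],-(uv[1]-p["cy"])/p["fy"],-1]);return P[:3,3],d/np.linalg.norm(d)
def plane(n,uv,z):
    o,d=ray(n,uv);return (o+d*(z-o[2])/d[2])
def tri(a,b):
    (o1,d1),(o2,d2)=ray("top",a),ray("scene",b)
    A=np.stack([d1,-d2],1);s=np.linalg.lstsq(A,o2-o1,rcond=None)[0]
    p,q=o1+s[0]*d1,o2+s[1]*d2;return (p+q)/2,np.linalg.norm(p-q)
def proj(n,X):
    p=ctrl.camera_params(n);c=np.linalg.inv(p["pose"])@np.r_[X,1]
    return np.array([p["cx"]+p["fx"]*c[0]/-c[2],p["cy"]-p["fy"]*c[1]/-c[2]])
def masks(im):
    h=cv2.cvtColor(im,cv2.COLOR_BGR2HSV);R=lambda a,b:cv2.inRange(h,a,b)
    return dict(red=R((0,200,110),(6,255,255))|R((175,200,110),(180,255,255)),
      brass=R((17,140,60),(30,255,255)),grey=R((0,0,110),(180,50,255)),
      blue=R((105,140,30),(125,255,255)),green=R((65,90,30),(85,255,255)))
def blobs(m,lo,hi):
    n,l,s,c=cv2.connectedComponentsWithStats(m);return [(c[i].round(1),s[i]) for i in range(1,n) if lo<s[i][4]<hi]
E
python3 - <<'E'
from h import *
for n in("top","scene"):
    im=cv2.imread(f"pics/{n}0.png")
    M=masks(im)
    for k in M:
        print(n,k,[(c.tolist(),int(s[4])) for c,s in blobs(M[k],25,4000)][:14])
top=cv2.imread("pics/top0.png");sc=cv2.imread("pics/scene0.png")
def crop(im,c,r=22): 
    x,y=c;return cv2.resize(im[y-r:y+r,x-r:x+r],(198,198),interpolation=cv2.INTER_NEAREST)
a=np.hstack([crop(top,c) for c in[(199,225),(409,215),(341,226),(266,217)]])
b=np.hstack([crop(sc,c) for c in[(414,252),(276,154),(320,180),(362,217)]])
cv2.imwrite("pics/crop1.png",np.vstack([a,b]))
t=cv2.resize(top[130:200,200:435],None,fx=3.4,fy=3.4,interpolation=cv2.INTER_NEAREST);cv2.imwrite("pics/tr.png",t)
E
```

```text
top red [([253.3, 163.7], 267), ([340.6, 224.8], 312)]
top brass [([349.9, 154.7], 144), ([265.3, 217.5], 215), ([482.4, 226.2], 204)]
top grey [([44.0, 73.4], 586), ([41.4, 123.9], 315), ([488.4, 203.7], 663), ([140.4, 206.8], 377), ([636.8, 230.0], 256), ([408.0, 214.7], 217), ([196.4, 224.4], 203)]
top blue [([381.4, 156.0], 2147)]
top green [([253.9, 164.5], 1955)]
scene red []
scene brass [([426.1, 28.0], 276), ([249.3, 118.2], 44)]
scene grey [([147.2, 12.1], 276), ([205.1, 36.5], 2945), ([320.9, 15.1], 677), ([345.9, 17.8], 259), ([622.2, 8.7], 712), ([292.0, 22.5], 83), ([273.3, 26.5], 36), ([274.4, 34.2], 40), ([165.5, 43.9], 43), ([233.5, 120.2], 369), ([547.7, 120.2], 46), ([275.5, 154.0], 182), ([257.9, 192.6], 157), ([268.8, 206.1], 32)]
scene blue [([150.2, 59.3], 1506)]
scene green [([19.3, 361.6], 3371)]
```

View pics/crop1.png

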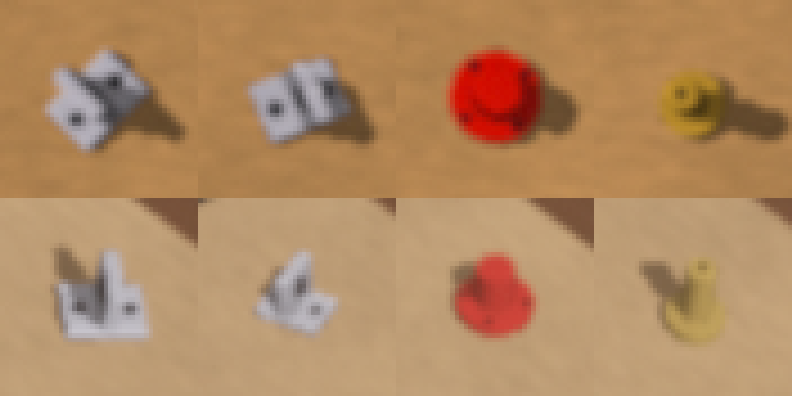

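View pics/tr.png

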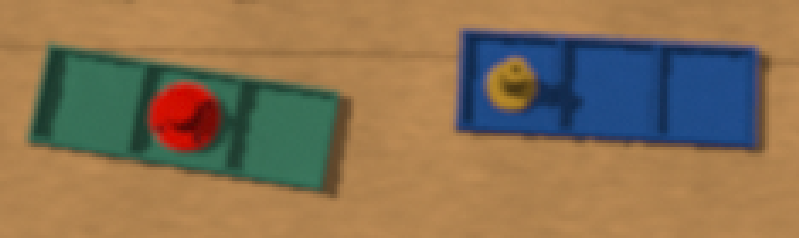

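Crops confirm the picks: two steel grey brackets, a red cover and a brass shaft. The trays' free compartments are green left and right, and blue middle and right. Next I compute positions and cross-check them by projecting into both views.

```bash
cat > est.py <<'E'
from h import *
im=cv2.imread("pics/top0.png");M=masks(im)
PX=dict(brA=[(198.0,224.7),(37,-37)],brB=[(409.5,214.6),(52,-18)],cover=[(340.5,225.0)],shaft=[(265.4,217.8)])
part={}
for k,v in PX.items():
    z=.007; p=plane("top",v[0],z); yaw=0
    if len(v)>1:
        d=np.array(v[1])*.1; e=plane("top",np.array(v[0])+d,z)-p; yaw=np.arctan2(e[1],e[0])
    part[k]=(p[:2],yaw)
tray={}
for k in("blue","green"):
    m=np.zeros_like(M[k]);m[130:200,200:435]=M[k][130:200,200:435]
    c=np.vstack([x for x in cv2.findContours(m,cv2.RETR_EXTERNAL,cv2.CHAIN_APPROX_NONE)[0] if len(x)>30])
    B=np.array([plane("top",q,.007)[:2] for q in cv2.boxPoints(cv2.minAreaRect(c))]) 
    e=[B[1]-B[0],B[2]-B[1]];L=[np.linalg.norm(x) for x in e]
    d=e[int(np.argmax(L))]; d=d*np.sign(d[1]); ang=np.arctan2(d[1],d[0])-np.pi/2
    tray[k]=(B.mean(0),ang,L)
def slot(k,i):
    c,a,_=tray[k];return c+np.array([-np.sin(a),np.cos(a)])*.078*i
if __name__=="__main__":
    for k,v in part.items():print(k,v[0].round(4),np.degrees(v[1]).round(1),np.linalg.norm(v[0]).round(3))
    for k,v in tray.items():print(k,v[0].round(4),np.degrees(v[1]).round(1),np.round(v[2],4))
    out=[]
    for n,(x0,x1,y0,y1) in(("top",(180,440,130,240)),("scene",(210,440,140,300))):
        f=780/(x1-x0);I=cv2.resize(cv2.imread(f"pics/{n}0.png")[y0:y1,x0:x1],None,fx=f,fy=f)
        def D(X,c,r=2):
            q=((proj(n,X)-[x0,y0]+.5)*f).astype(int);cv2.circle(I,tuple(map(int,q)),r,c,-1)
        for k,(p,a) in part.items():
            D(np.r_[p,{'b':.044,'c':.042,'s':.055}[k[0]]],(255,255,0))
            for s in(-1,1):
              for t in(-1,1):
                if k[0]=='b':D(np.r_[p+s*.025*np.array([np.cos(a),np.sin(a)])+t*.018*np.array([-np.sin(a),np.cos(a)]),.008],(0,255,0))
        for k,(c,a,_) in tray.items():
            for i in(-1,0,1):D(np.r_[slot(k,i),0],(255,255,255))
            for s in(-1,1):
              for t in(-1,1):D(np.r_[c+s*.041*np.array([np.cos(a),np.sin(a)])+t*.119*np.array([-np.sin(a),np.cos(a)]),.014],(0,255,255))
        cv2.imwrite(f"pics/chk_{n}.png",I)
E
python3 est.py
```

```text
brA [0.4359 0.3007] -42.4 0.53
brB [ 0.4738 -0.2611] -69.9 0.541
cover [ 0.4425 -0.0777] 0.0 0.449
shaft [0.4578 0.1224] 0.0 0.474
blue [ 0.634  -0.1786] -2.5 [0.0787 0.2348]
green [0.6039 0.1607] -8.8 [0.0783 0.2378]
```

View pics/chk_scene.png

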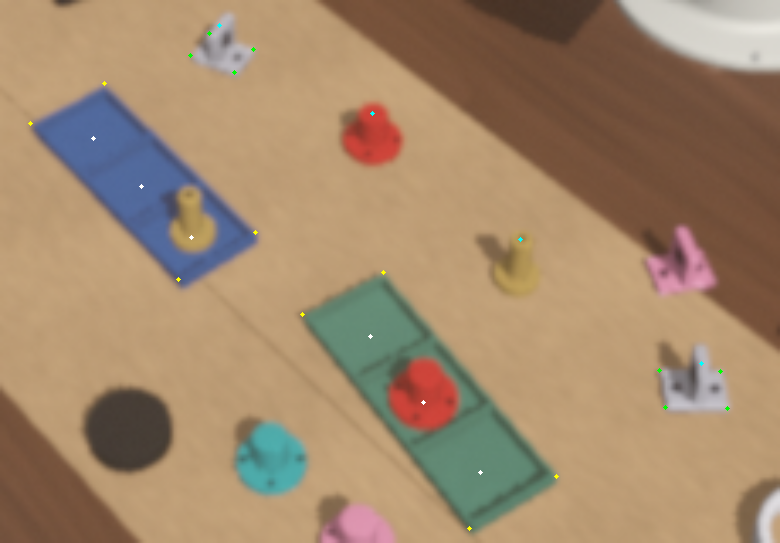

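View pics/chk_top.png

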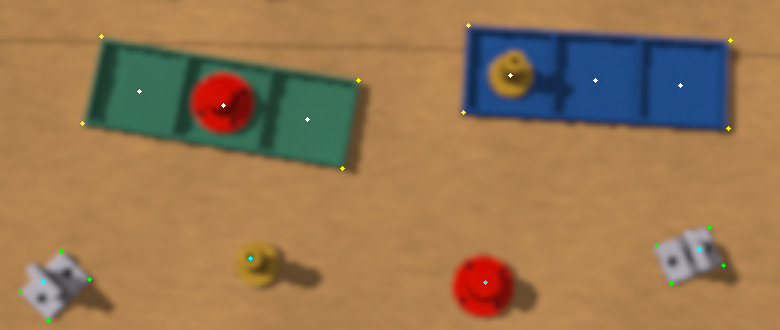

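The projections agree to about 1 px in the top view. The scene view has a common offset of about 3 mm, within the margins. I'll move the cover first.

```bash
cat > act.py <<'E'
from est import *
def R(a): return np.array([[np.cos(a),0,-np.sin(a)],[np.sin(a),0,np.cos(a)],[0,-1,0]])
def best(p,a):
    q0=np.array(ctrl.current_q());o=[]
    for t in(a,a+np.pi):
        q=ctrl.ik(p,R(t))
        if q is not None:
            q=np.array(q);o.append((np.abs(q-q0).max()+.3*abs(q[5]),t))
    return min(o)[1]
Z=dict(b=.016,c=.018,s=.022)
OPEN=.62
def pick(k,a):
    p=part[k][0];z=Z[k[0]];a=best([*p,.13],a)
    ctrl.goto([*p,.13],R(a));ctrl.command_gripper(OPEN)
    ctrl.move_l([*p,z+.03],vel=.2)
    hit=ctrl.move_l([*p,z],vel=.06,contact_N=10)
    ctrl.command_gripper(0)
    ctrl.move_l([*p,.13],vel=.2)
    print("pick",k,"hit",hit,"w mm",91*ctrl.current_grip_width(),"F",np.round(ctrl.current_contact_force(),1),ctrl.current_t())
def place(k,p,a):
    z=Z[k[0]];a=best([*p,.13],a)
    ctrl.goto([*p,.13],R(a))
    ctrl.move_l([*p,z+.025],vel=.2)
    hit=ctrl.move_l([*p,z-.001],vel=.04,contact_N=6);zz=ctrl.current_tool_pos()[2]
    w=ctrl.current_grip_width();ctrl.command_gripper(w+.2)
    ctrl.move_l([*p,.13],vel=.2)
    print("place",k,"hit",hit,"z",zz,"w",91*w,ctrl.current_t())
def snap(n):
    t=ctrl.read_camera("top")[120:250,180:450];s=ctrl.read_camera("scene")[130:310,200:460]
    t=cv2.resize(t,(620,298),interpolation=cv2.INTER_CUBIC);s=cv2.resize(s,(430,298),interpolation=cv2.INTER_CUBIC)
    t=cv2.resize(t,(600,290));s=cv2.resize(s,(444,308))
    I=np.zeros((600,600,3),np.uint8);I[:290]=t;I[290:598,:444]=s;cv2.imwrite(f"pics/{n}.png",I)
E
python3 - <<'E'
from act import *
a=tray["blue"][1]
pick("cover",a)
if ctrl.current_grip_width()*91>15: place("cover",slot("blue",0),a)
snap("s1")
E
```

```text
pick cover hit False w mm 27.425587031827554 F [ 1.2  0.3 -1.4] 5.3167
place cover hit True z 0.017773659280098407 w 27.401934328866233 8.5833
```

View pics/s1.png

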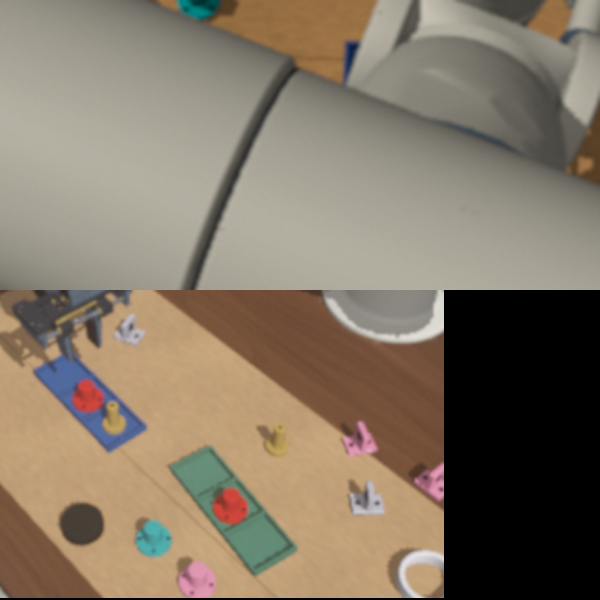

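The scene half shows the cover upright in blue's middle compartment (88,397); in the top half the arm hides the trays. Next is bracket B to blue's right compartment, then the shaft to green's right one.

```bash
python3 - <<'E'
from act import *
a=tray["blue"][1]
pick("brB",part["brB"][1])
w=ctrl.current_grip_width()*91
if 8<w<13:
    place("brB",slot("blue",-1),a)
    g=tray["green"][1]
    pick("shaft",g)
    w=ctrl.current_grip_width()*91
    if 17<w<23: place("shaft",slot("green",-1),g)
snap("s2")
E
```

```text
pick brB hit False w mm 9.825725196405303 F [ 0.2  0.3 -1.7] 12.7
place brB hit True z 0.015678441048831045 w 9.802916027458988 16.1167
pick shaft hit False w mm 19.33624634565971 F [-0.2 -0.2 -2. ] 20.8167
place shaft hit True z 0.02181397113920391 w 19.1852800585101 23.7833
```

View pics/s2.png

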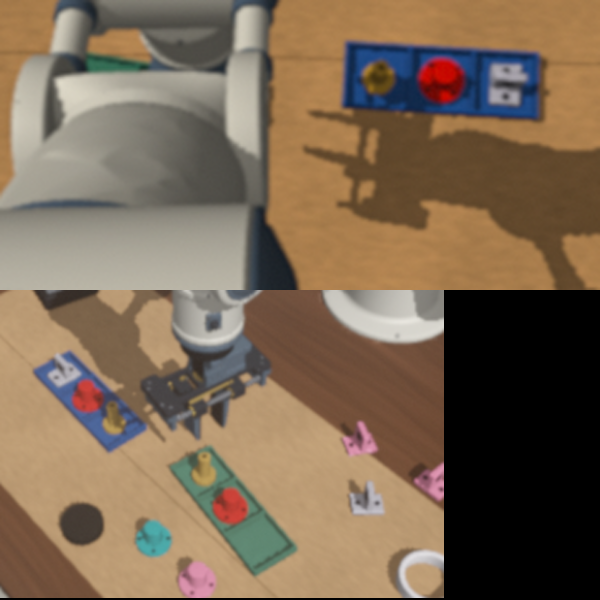

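The blue tray is complete: shaft (378,77), cover (441,80) and bracket (506,82), all upright and inside. The shaft stands in green's compartment (204,468 in the scene half). The last part is bracket A; afterwards I'll retreat to the start pose and check.

```bash
python3 - <<'E'
from act import *
pick("brA",part["brA"][1])
if 8<ctrl.current_grip_width()*91<13: place("brA",slot("green",1),tray["green"][1])
ctrl.movej([-76.175, 28.281, 77.091, 0, 74.628, -5.472])
print(ctrl.current_t())
t=ctrl.read_camera("top");cv2.imwrite("pics/end.png",t)
I=cv2.resize(t[75:285,110:520],(800,410),interpolation=cv2.INTER_CUBIC);cv2.imwrite("pics/endc.png",I)
snap("s3")
E
```

```text
pick brA hit False w mm 10.012336877124106 F [-0.2  0.1 -1.4] 28.1333
place brA hit True z 0.015693151274117835 w 10.26246952770441 31.3667
34.6083
```

View pics/endc.png

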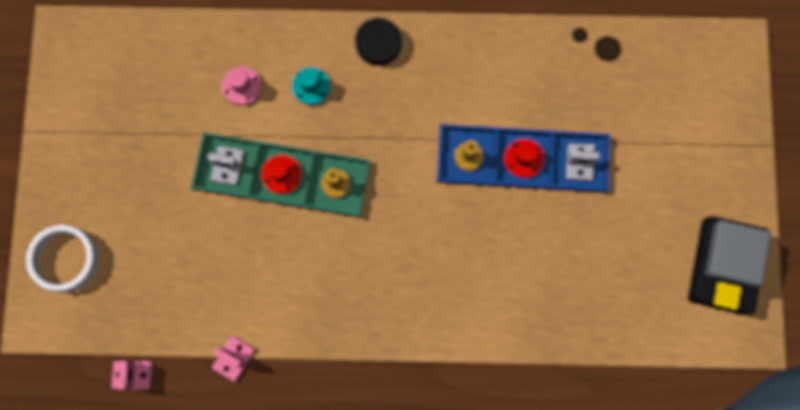

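View pics/s3.png

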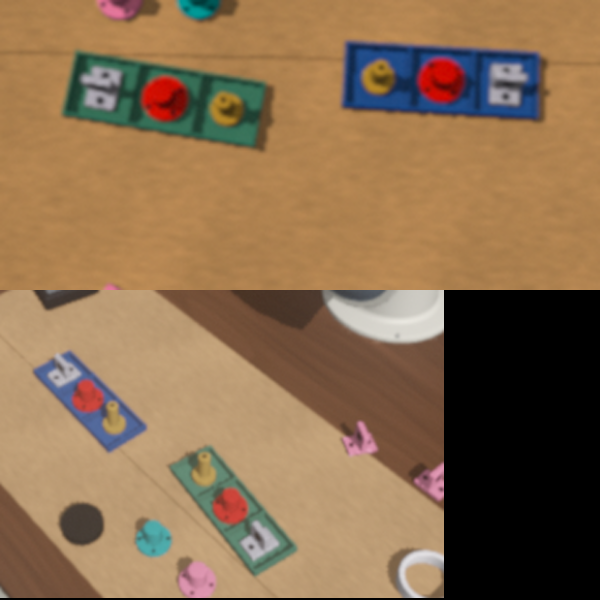

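Both trays hold bracket, cover and shaft, each upright in its own compartment. In the end picture green has them at (225,164), (281,174) and (335,181); blue has shaft (469,155), cover (524,158) and bracket (582,161). Tape, charger and look-alikes are where they were.

```bash
python3 -c "
from bench import ctrl
ctrl.sign_off()"
```

```text
the job is handed in; nothing more can be done
```

Both kits are complete and the job is handed in; the robot's clock read 34.6 s just before the last pictures, against the 102 s limit. Blue already held a shaft, so I added a cover and a bracket. Green already held a cover, so I added a shaft and a bracket.

- **Grips and placing:** grip widths matched the parts (27.4, 9.8, 19.3 and 10.0 mm). Each part touched down within about 0.4 mm of its pick height.
- **Final pictures:** the top and scene views show all six parts upright in their own compartments. The tape, charger and look-alikes appear unmoved; I checked those by eye only.
- **Disagreement:** the scene camera read about 3 mm off the top camera throughout. I used the top camera for positions, and the compartment margins covered the difference.

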